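# Lock the panel positioner in the spray booth

## Robot

A 6-joint arm with a two-finger parallel gripper is mounted at the origin on the work surface. World frame = base frame: x ahead of the robot, y to its left, z up, the work surface at z = 0. Lengths are in m, angles in rad, forces in N, time in s.
With the tool pointing down it reaches from about 0.35 to 0.775 m from the base axis. Payload 5.5 kg.
Tool frame: the origin (TCP) lies between the finger pads; the fingertips stand 8 mm ahead of it and the grasp point (between the pads) lies 11 mm behind it; z points along the fingers, y is the line along which they close (so a half turn about z gives the same grasp; the last joint's range is limited). The gripper opens to 85 mm and grips with 20 to 120 N. Pads are 22 mm wide; open, the fingers measure 114 mm over their backs; the gripper's body (76 mm by 85 mm) begins 54 mm behind the grasp point. The pads swing forward as they close: fully open they stand 13 mm farther back than shut.
Start: joints at [1.05, 0.313, 0.046, 1.304, 0, 1.431], TCP at [0.214, 0.534, 0.211] pointing down, gripper open.
Joint ranges: [-2.76, 2.76], [-0.86, 1.69], [-1.03, 1.26], [-2.2, 2.34], [-1.47, 1.5], [-3.14, 3.14]. Speed limits (rad/s): [2.57, 2.57, 3.14, 3.14, 3.14, 3.14].

## Interface

Orientations are given as a unit quaternion [w, x, y, z].
In Python, from plant import sense, camera, workorder gives the robot as it stands.
- The arm moves only by the tool arm_command, never from a script. Its argument "commands" is a list that holds one entry, the list of rows, each a list of 7 numbers: the shift along the tool's x, y, z as a fraction of full scale, then the turn, a rotation vector about the tool's x, y, z as a fraction of full scale, then the opening, from 0 (shut) to 1 (fully open). In form: [[[dx, dy, dz, rx, ry, rz, gripper], ...]]. A call has 1 to 20 rows; each row shifts and turns the commanded pose from where the row before left it, along the tool's axes as they then stand; what a row does not reach is not made up. Full scale, the value 1, is 0.5 m for a shift and 180 degrees for a turn. A row lasts 1/10 s, in which the tool goes at most 50 mm and 8.59 degrees, less where a joint would pass 70% of its speed; a pose out of reach is approached as far as the arm can. A call with a number of a shift or a turn outside -1 to 1 is refused whole. A call with a gripper value outside its range is refused whole. The fingers move at their own pace and stop on an object; the grip force is fixed at half the most. Time passes only in rows, so rows that do not move let the fingers close. It gives the time, the measured TCP pose, the force, the opening and the grip force at its end, in the units of the state.
- sense(): the state, without advancing time (a new reading comes with each control period).
- camera(name): name is "scene" or "top"; returns a dict with "frame" (420x560x3 uint8, red, green, blue), "range_z" (420x560 float32, m along the optical axis (not along the pixel's ray), 0 where there is no reading), "fx", "fy", "cx", "cy" (pixels), "R" (3x3) and "t" (3): a world point X has camera coordinates R X + t. Camera axes: x right, y down, z forward; pixel columns grow to the right and rows downward; lengths in m; the calibration is good to about 2 mm. A picture is of the moment at which its call begins.
- workorder.sign_off(): hands the job in; it is judged then, once.
The state is a dict: "time_s": time; "joint_positions": joint angles; "joint_velocities": joint speeds; "joint_efforts": joint torques, N m; "position": TCP position; "ee_rot": TCP orientation; "wrist_force": force on the tool from outside, world axes, zero at the start; "moment": the same for the moment, N m; "width": finger opening in m; "grasp_force": force on a finger pad.
Only numpy, scipy, OpenCV 4.12 (cv2) and the standard library are available. Lean on these libraries where they do the work, as an engineer would, in place of code of your own. Each camera call takes 0.05 s, during which the arm holds its last target. There are 200 camera calls.

## Task

Lock the turning stand so that the panel can be sprayed: put the locking pin into the hole in the top of the bearing block, swing the crank away from the robot until the hidden hole in the spindle comes under the pin and it drops through, push the pin fully home, and swing the green keeper bar fully across over the pin's flange. Keep off the freshly painted panel, and leave the tin, the tape and the sanding block where they are.

Things in the scene. Friction and masses are not known exactly. Their poses are not given: they have to be found in the camera images.
- stand: turning stand fixed to the bench; origin on the bench under the guide hole. Base plate 180 (x) x 150 (y) x 12 mm; grey bearing block 80 (x) x 110 (y) mm, flat top 129 mm up. A spindle of radius 18 mm runs through it along the stand's y, 85 mm up, under the guide hole. Its 17 mm square cross-hole is hidden in the block, at an angle to the crank that differs every time
- guide_hole (a point): mouth of the round vertical guide hole in the middle of the bearing block's top, 14 mm wide with a 3 mm chamfer; the stand's axes
- crank (a joint): crank angle, rad: 0 = straight up, positive leans to the stand's +x, away from the robot; stops at +-1.25. Starts at -1.0 to -0.75; the cross-hole is upright at an unknown angle from -0.25 to 0.75. Stays where left (5 N at the handle turns it). Swung slowly (0.25 rad/s) under the resting pin, the pin drops 37 mm when the hole comes under it and then blocks the crank within about 0.3 rad
- crank_grip (a point): middle of the crank's red round handle (it spins freely on its rod), dia 26 mm, 90 mm long, parallel to the stand's y, 100 mm from the spindle's axis, 148 mm to the stand's -y side of the guide hole. The steel crank arm (24 mm wide) joins its +y end, 48 mm from this point, and runs to the spindle
- panel: freshly painted cream panel, 140 x 150 x 4 mm, slightly crowned, on the spindle at the stand's +y side, 100 to 250 mm from the guide hole; origin on the spindle's axis under the guide hole. It turns with the crank (face up when the crank is straight up). Must not be touched
- pin: locking pin, 128 mm, 0.18 kg; origin mid lower end, z up to the head. Steel shank dia 12, 80 mm long (last 4 mm tapered), flange dia 50, 6 thick, red round grip dia 22, 42 tall. Starts upright in the park block. Its end is 103 mm above the bench when resting on the spindle, 66 mm when dropped through onto a detent (push on with about 10 N; if it binds, ease the crank back a little), 49 mm fully home, flange on the block's top
- pin_tip (a point): middle of the pin's lower end
- pin_head (a point): middle of the top of the pin's red grip
- park: blue park block fixed to the bench, 75 x 75 x 45 mm, with a through hole 14 mm wide in its middle where the pin stands; origin under its centre
- keeper (a joint): angle of the green keeper bar, rad, anticlockwise from above: 0 = points to the stand's -x (open), 1.57 = at its stop, along -y over the pin's flange beside the red grip. Upright pivot at x -22, y +45 mm from the guide hole, in the stand's axes. Bar 12 mm wide, 6 thick, underside 138 mm up (3 mm over the flange of a pin fully home). About 1 N at the tab turns it; it stays. Starts at -0.3 to 0.3
- keeper_tab (a point): top of the upright green round tab (diameter 12 mm, 34 mm tall, top 176 mm above the bench) by which the keeper is pushed, on the bar 66 mm from the pivot
- tin: closed tin, diameter 76 mm, 100 mm tall; origin under its centre. Bystander
- tape: roll of yellow tape lying flat, diameter 100 mm, 36 mm tall; origin under its centre. Bystander
- sander: blue sanding block 70 x 120 x 32 mm; origin under its centre. Bystander

How it is judged:
On the way, in this order (a step that is already met when the one before it is completed fails the run):
1. the pin's end is in the guide hole (z of pin_tip in the frame of stand below 0.117 m and horizontal distance between pin_tip and guide_hole below 0.006 m), for 0.2 s.
2. the pin has gone through the spindle (z of pin_tip in the frame of stand below 0.075 m and horizontal distance between pin_tip and guide_hole below 0.006 m), for 0.2 s.
3. the pin is fully home (z of pin_tip in the frame of stand below 0.052 m and horizontal distance between pin_tip and guide_hole below 0.006 m), for 0.2 s.
At the end, for the whole second after the job is handed in: the pin is upright (within 7 degrees) in the guide hole, through the spindle and home to within 3 mm, at rest, and the keeper bar lies across over its flange (joint above 1.45 rad) (all of step 3 and angle between pin's own z axis and vertical below 0.12 rad and value of joint keeper above 1.45 rad and linear speed of pin below 0.02 m/s); the robot touches nothing.
It fails at once if the freshly painted panel is touched (contact force between panel and anything else above 0.3 N).
It fails at once if the tin is moved more than 30 mm (distance of tin from where it was at the start of the episode above 0.03 m).
It fails at once if the tape is moved more than 30 mm (distance of tape from where it was at the start of the episode above 0.03 m).
It fails at once if the sanding block is moved more than 30 mm (distance of sander from where it was at the start of the episode above 0.03 m).
It also fails if it takes over 72 s, if anything falls off the work surface, if the arm or the gripper's body presses on something with over 40 N, if the wrist force passes 120 N, or if a joint passes its speed limit or range.

## Working session

There is one attempt and no reset: what is moved stays moved. The work goes in short steps, Python scripts to look and compute and a tool call to move; the robot and the scene stay as the last step left them, time stands still between calls to the robot, and variables do not carry over. Pictures are saved under pics/ and viewed, at most 10 in all, crops included, and the job is handed in when it is done.

Besides the shell and the picture viewer there is one more tool, called after "Call:" as name(argument=value, ...), one argument or row to a line, values as JSON. arm_command: Moves the arm, as the interface text tells. Its arguments: {"type":"object","properties":{"commands":{"type":"array","items":{"type":"array","items":{"type":"array","items":{"type":"number"}}}}},"required":["commands"]}

```bash
mkdir -p pics; ls; python3 - <<'E'
from plant import sense,camera
import cv2,numpy as np
for n in("scene","top"):
    c=camera(n); np.savez(f"{n}.npz",**c); cv2.imwrite(f"pics/{n}0.png",c["frame"][:,:,::-1])
    print(n,c["fx"],c["cx"],c["cy"],np.round(c["R"],3).tolist(),(-c["R"].T@c["t"]).round(3))
s=sense();print({k:np.round(v,3).tolist() for k,v in s.items()})
E
```

```text
pics
scene 543.5354337493252 288.42476326122016 206.61186111080832 [[-0.098, 0.995, -0.01], [0.668, 0.058, -0.742], [-0.737, -0.079, -0.671]] [1.289 0.052 0.885]
top 536.9231219198018 270.01022236736037 213.8539603866995 [[-0.024, -1.0, -0.007], [-0.988, 0.025, -0.15], [0.15, 0.003, -0.989]] [ 0.258 -0.033  1.534]
{'time_s': 0.1, 'joint_positions': [1.05, 0.314, 0.045, 1.304, 0.0, 1.431], 'joint_velocities': [-0.0, -0.002, 0.003, 0.001, -0.001, 0.001], 'joint_efforts': [0.002, -48.173, 29.924, 0.013, -0.0, -0.0], 'position': [0.213, 0.533, 0.21], 'ee_rot': [-0.0, 0.189, 0.982, -0.001], 'wrist_force': [0.128, -0.326, -0.501], 'moment': [0.016, 0.037, 0.06], 'grasp_force': 0.0, 'width': 0.085}
```

View pics/scene0.png

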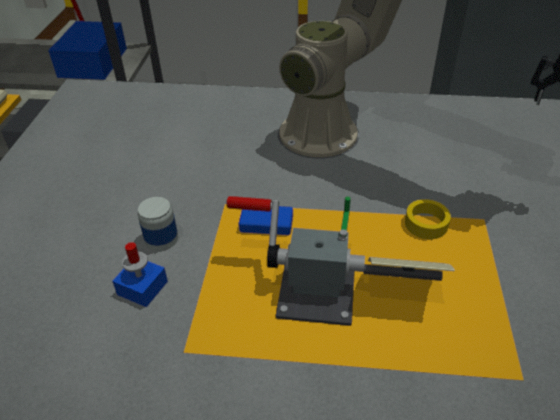

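View pics/top0.png

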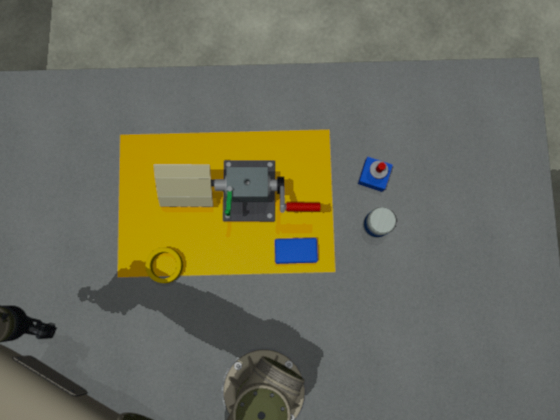

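```bash
cat > h.py <<'E'
import numpy as np,cv2
def load(n): return dict(np.load(f"{n}.npz"))
def pts(c):
    v,u=np.indices(c["range_z"].shape); z=c["range_z"]
    P=np.stack([(u-c["cx"])/c["fx"]*z,(v-c["cy"])/c["fy"]*z,z],-1)
    return (P-c["t"])@c["R"]
def ray(c,u,v,z):
    d=c["R"].T@np.array([(u-c["cx"])/c["fx"],(v-c["cy"])/c["fy"],1.]); o=-c["R"].T@c["t"]
    return o+d*(z-o[2])/d[2]
def proj(c,X):
    p=c["R"]@np.array(X)+c["t"]; return p[0]/p[2]*c["fx"]+c["cx"],p[1]/p[2]*c["fy"]+c["cy"]
def masks(c):
    h=cv2.cvtColor(c["frame"],cv2.COLOR_RGB2HSV); H,S,V=[h[...,i].astype(int) for i in range(3)]
    return dict(red=((H<6)|(H>172))&(S>170)&(V>70),green=(H>50)&(H<85)&(S>120)&(V>40),blue=(H>105)&(H<125)&(S>150)&(V>60),
      grey=(S<90)&(V>40))
E
python3 - <<'E'
from h import *
for n in("scene","top"):
    c=load(n);m=masks(c);P=pts(c);ok=c["range_z"]>0
    for k in("red","green","blue"):
        N,L,st,ce=cv2.connectedComponentsWithStats(m[k].astype(np.uint8))
        for i in range(1,N):
            if st[i,4]>25:
                q=P[(L==i)&ok]
                print(n,k,st[i].tolist(),ce[i].round(1),"med",np.median(q,0).round(3),"min",np.percentile(q,3,0).round(3),"max",np.percentile(q,97,0).round(3))
    b=ok&m["grey"]&(abs(P[...,2]-.129)<.006)&(P[...,0]>.45)&(P[...,0]<.75)&(P[...,1]>-.15)&(P[...,1]<.2)
    N,L,st,ce=cv2.connectedComponentsWithStats(b.astype(np.uint8))
    i=1+np.argmax(st[1:,4]);q=P[L==i]
    print(n,"top",st[i],ce[i],np.median(q,0).round(4),cv2.minAreaRect(q[:,:2].astype(np.float32)*1000))
a=[cv2.resize(load("top")["frame"][130:280,140:400],None,fx=3,fy=3,interpolation=2),cv2.resize(load("scene")["frame"][180:330,100:360],None,fx=3,fy=3,interpolation=2)]
for i,n in zip(a,"ts"): cv2.imwrite(f"pics/crop_{n}.png",i[:,:,::-1])
E
```

```text
scene red [227, 197, 44, 13, 426] [248.9 202.8] med [ 0.492 -0.112  0.165] min [ 0.482 -0.153  0.155] max [ 0.498 -0.073  0.169]
scene red [125, 243, 11, 8, 74] [130.5 246.6] med [ 0.597 -0.33   0.128] min [ 0.588 -0.339  0.124] max [ 0.605 -0.321  0.131]
scene green [342, 197, 8, 32, 140] [345.7 212.7] med [0.483 0.081 0.146] min [0.473 0.075 0.142] max [0.525 0.086 0.177]
scene blue [49, 21, 57, 58, 2534] [79.4 51.5] med [-0.62 -1.   -0.09] min [-0.859 -1.089 -0.196] max [-0.603 -0.901 -0.08 ]
scene blue [114, 23, 7, 7, 29] [116.3  25.1] med [-0.857 -0.902 -0.084] min [-0.893 -0.922 -0.091] max [-0.825 -0.892 -0.081]
scene blue [277, 207, 15, 27, 351] [284.2 219.8] med [ 0.397 -0.054  0.031] min [ 0.356 -0.068  0.011] max [ 0.418 -0.04   0.035]
scene blue [239, 210, 32, 23, 641] [255.  221.1] med [ 0.408 -0.12   0.031] min [ 0.373 -0.153  0.009] max [ 0.419 -0.088  0.035]
scene blue [113, 262, 54, 44, 1450] [140.5 283.6] med [ 0.615 -0.318  0.043] min [ 0.573 -0.372  0.007] max [ 0.641 -0.287  0.048]
scene top [ 288  228   60   37 1762] [317.946084   246.09988649] [0.5664 0.0303 0.
[... 219 characters left out ...]
322  0.134]
top red [286, 203, 34, 8, 258] [302.9 206.5] med [ 0.482 -0.115  0.167] min [ 0.474 -0.154  0.159] max [ 0.492 -0.075  0.172]
top green [225, 192, 7, 23, 115] [228.3 202.9] med [0.505 0.079 0.145] min [0.469 0.072 0.01 ] max [0.53  0.097 0.179]
top blue [359, 157, 33, 34, 496] [372.9 176.3] med [ 0.577 -0.317  0.044] min [ 0.552 -0.37   0.011] max [ 0.635 -0.29   0.051]
top blue [275, 238, 42, 25, 965] [295.7 250.2] med [ 0.381 -0.098  0.033] min [ 0.35  -0.152  0.026] max [ 0.412 -0.045  0.039]
top top [ 227  167   41   30 1086] [247.96224678 180.95856354] [0.5625 0.027  0.1297] ((560.6580200195312, 30.434497833251953), (107.41099548339844, 81.09192657470703), 88.66654205322266)
```

View pics/crop_t.png

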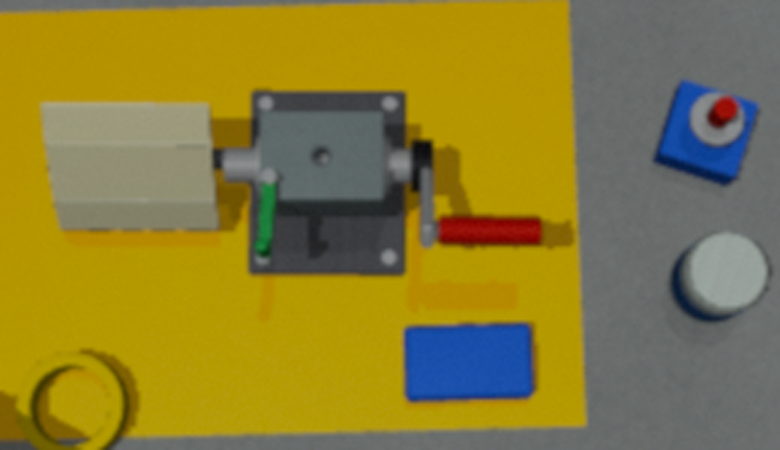

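View pics/crop_s.png

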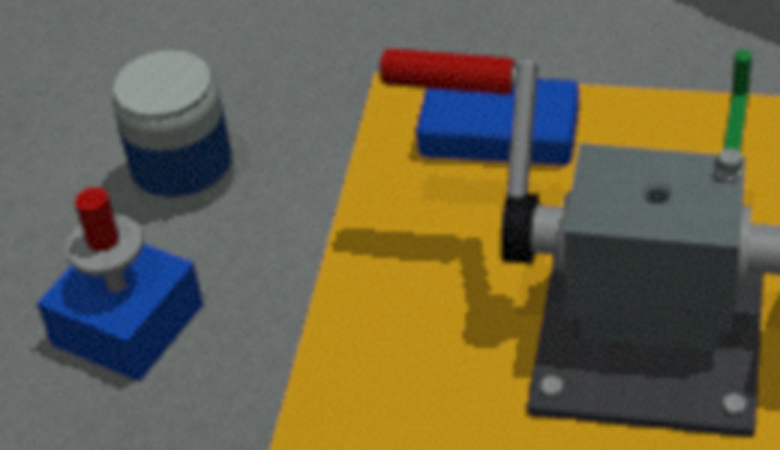

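```bash
python3 - <<'E'
from h import *
t,s=load("top"),load("scene")
for n,c,(u,v) in(("t",t,(247,182)),("s",s,(319,245))):
    g=cv2.cvtColor(c["frame"],cv2.COLOR_RGB2GRAY).astype(float)
    w=g[v-5:v+6,u-5:u+6]; W=np.clip(np.median(w)-8-w,0,None); yy,xx=np.indices(w.shape)
    U,V=u-5+(W*xx).sum()/W.sum(),v-5+(W*yy).sum()/W.sum()
    print(n,"hole",U,V,ray(c,U,V,.129).round(4))
    P=pts(c);m=masks(c)["red"]&(c["range_z"]>0)
    q=P[m&(P[...,1]<-.25)]; 
    q2=q[q[:,2]>.122]; print("head",len(q2),q2.mean(0).round(4),q2.min(0).round(3),q2.max(0).round(3))
    h=P[m&(P[...,1]>-.25)]; r=cv2.minAreaRect(h[:,:2].astype(np.float32)*1000);print("handle",r, h.mean(0).round(4))
    # circle fit on handle cross section (x,z), r=13mm
    from scipy.optimize import least_squares as ls
    print(ls(lambda p:np.hypot(h[:,0]-p[0],h[:,2]-p[1])-.013,[.487,.156],loss="soft_l1",f_scale=.002).x.round(4))
    print("head circ",ls(lambda p:np.hypot(q[:,0]-p[0],q[:,1]-p[1])-.011,[.594,-.33]).x)
    f=P[(c["range_z"]>0)&(abs(P[...,2]-.086)<.006)&(np.hypot(P[...,0]-.595,P[...,1]+.33)<.04)]
    if len(f)>10: print("flange",len(f),cv2.minEnclosingCircle(f[:,:2].astype(np.float32)*1000))
    b=P[masks(c)["blue"]&(abs(P[...,2]-.045)<.005)&(P[...,1]<-.25)&(P[...,0]>.5)]
    print("park",cv2.minAreaRect(b[:,:2].astype(np.float32)*1000))
    k=P[masks(c)["green"]&(abs(P[...,2]-.144)<.006)]; print("bar",cv2.minAreaRect(k[:,:2].astype(np.float32)*1000))
    k=P[masks(c)["green"]&(P[...,2]>.16)]; print("tab",k.mean(0) if len(k) else 0)
E
```

```text
t hole 245.9051724137931 180.69827586206895 [0.5624 0.0331 0.129 ]
head 33 [ 0.5941 -0.3306  0.1289] [ 0.586 -0.339  0.124] [ 0.603 -0.321  0.135]
handle ((482.98175048828125, -113.82585906982422), (85.92367553710938, 19.60687828063965), 87.78311157226562) [ 0.4826 -0.1145  0.1663]
[0.4855 0.1554]
head circ [ 0.60093612 -0.32594086]
flange 167 ((596.698974609375, -332.98583984375), 25.185693740844727)
park ((595.36767578125, -332.1052551269531), (75.0299072265625, 75.13258361816406), 69.73794555664062)
bar ((500.7237243652344, 78.54441833496094), (11.401693344116211, 58.82160568237305), 85.79590606689453)
tab [0.47354731 0.08028457 0.17493542]
s hole 318.7291666666667 244.884375 [0.562  0.0318 0.129 ]
head 74 [ 0.5972 -0.3296  0.1277] [ 0.586 -0.339  0.122] [ 0.606 -0.321  0.131]
handle ((489.3468322753906, -114.70367431640625), (88.21713256835938, 19.809837341308594), 88.465087890625) [ 0.4913 -0.1127  0.1636]
[0.4838 0.155 ]
head circ [ 0.59050031 -0.32803597]
flange 299 ((595.3902587890625, -330.5928955078125), 26.269954681396484)
park ((596.2899169921875, -331.3080139160156), (76.89136505126953, 76.39500427246094), 69.57193756103516)
bar ((502.9729919433594, 79.75897216796875), (8.535322189331055, 53.5916633605957), 85.5809555053711)
tab [0.5175229  0.08039035 0.20633509]
```

Call:
arm_command(
  commands=[
    [[0, 0, -0.031, 0, 0, 0.0432, 1], [0, 0, -0.031, 0, 0, 0.0432, 1], [0, 0, -0.031, 0, 0, 0.0432, 1], [0, 0, -0.031, 0, 0, 0.0432, 1], [0, 0, -0.031, 0, 0, 0.0432, 1], [0, 0, -0.031, 0, 0, 0.0432, 1], [0, 0, -0.031, 0, 0, 0.0432, 1], [0, 0, -0.031, 0, 0, 0.0432, 1], [0, 0, -0.031, 0, 0, 0.0432, 1]],
  ],
)

```text
time_s: 1.0
position: [0.2136, 0.5336, 0.3501]
ee_rot: [0.0, 0.72, 0.694, -0.0]
wrist_force: [0.0, -0.1, -1.1]
width: 0.0852
grasp_force: 0.0
```

Call:
arm_command(
  commands=[
    [[-0.085, 0.041, 0, 0, 0, 0, 1], [-0.085, 0.041, 0, 0, 0, 0, 1], [-0.085, 0.041, 0, 0, 0, 0, 1], [-0.085, 0.041, 0, 0, 0, 0, 1], [-0.085, 0.041, 0, 0, 0, 0, 1], [-0.085, 0.041, 0, 0, 0, 0, 1], [-0.085, 0.041, 0, 0, 0, 0, 1], [-0.085, 0.041, 0, 0, 0, 0, 1], [-0.085, 0.041, 0, 0, 0, 0, 1], [-0.085, 0.041, 0, 0, 0, 0, 1], [-0.085, 0.041, 0, 0, 0, 0, 1], [-0.085, 0.041, 0, 0, 0, 0, 1], [-0.085, 0.041, 0, 0, 0, 0, 1], [-0.085, 0.041, 0, 0, 0, 0, 1], [-0.085, 0.041, 0, 0, 0, 0, 1], [-0.085, 0.041, 0, 0, 0, 0, 1], [-0.085, 0.041, 0, 0, 0, 0, 1], [-0.085, 0.041, 0, 0, 0, 0, 1], [-0.085, 0.041, 0, 0, 0, 0, 1], [-0.085, 0.041, 0, 0, 0, 0, 1]],
  ],
)

```text
time_s: 3.0
position: [0.5971, -0.3304, 0.3495]
ee_rot: [-0.0, 0.718, 0.696, 0.0]
wrist_force: [1.3, -0.4, 1.1]
width: 0.0855
grasp_force: 0.0
```

Call:
arm_command(
  commands=[
    [[0, 0, 0.08, 0, 0, 0, 1], [0, 0, 0.08, 0, 0, 0, 1], [0, 0, 0.08, 0, 0, 0, 1], [0, 0, 0.08, 0, 0, 0, 1], [0, 0, 0.08, 0, 0, 0, 1], [0, 0, 0.06, 0, 0, 0, 1], [0, 0, 0.036, 0, 0, 0, 1], [0, 0, 0, 0, 0, 0, 1], [0, 0, 0, 0, 0, 0, 0], [0, 0, 0, 0, 0, 0, 0], [0, 0, 0, 0, 0, 0, 0], [0, 0, 0, 0, 0, 0, 0], [0, 0, 0, 0, 0, 0, 0]],
  ],
)

```text
time_s: 4.3
position: [0.5975, -0.3292, 0.1034]
ee_rot: [0.001, 0.718, 0.696, 0.0]
wrist_force: [-0.2, 0.0, 3.8]
width: 0.0174
grasp_force: 58.6
```

Call:
arm_command(
  commands=[
    [[0, 0, -0.03, 0, 0, 0, 0], [0, 0, -0.06, 0, 0, 0, 0], [0, 0, -0.08, 0, 0, 0, 0], [0, 0, -0.08, 0, 0, 0, 0], [0, 0, -0.08, 0, 0, 0, 0], [0, 0, -0.06, 0, 0, 0, 0], [0, 0, -0.03, 0, 0, 0, 0], [0, 0, 0, 0, 0, 0, 0]],
  ],
)

```text
time_s: 5.1
position: [0.5976, -0.3292, 0.3149]
ee_rot: [0.002, 0.718, 0.696, 0.0]
wrist_force: [0.2, -0.4, -1.8]
width: 0.0175
grasp_force: 58.9
```

```bash
python3 - <<'E'
from plant import camera
import cv2,numpy as np
from h import *
o=[]
for n in("scene","top"):
    c=camera(n); np.savez(f"{n}.npz",**c); u,v=map(int,proj(c,[.597,-.33,.27])); o.append(cv2.resize(c["frame"][max(v-60,0):,max(u-65,0):][:130,:130],(390,390)))
cv2.imwrite("pics/held.png",np.hstack(o)[:,:,::-1])
E
```

```text
(no output)
```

View pics/held.png

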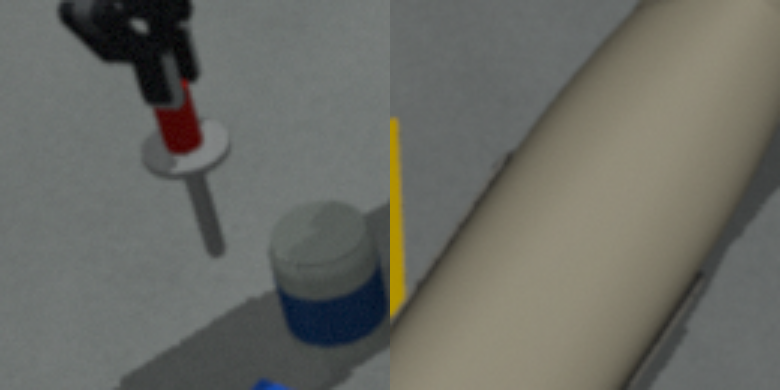

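```bash
cat >> h.py <<'E'
def pinaxis(c,x,y,zlo,zhi,r=.03):
    """fit of shank centre line from scene depth: returns points per z-slice"""
    P=pts(c);q=P[(c["range_z"]>0)&(np.hypot(P[...,0]-x,P[...,1]-y)<r)&(P[...,2]>zlo)&(P[...,2]<zhi)]
    return q
E
python3 - <<'E'
from h import *
c=load("scene");q=pinaxis(c,.597,-.33,.17,.36)
for z in np.arange(.17,.36,.012):
    s=q[abs(q[:,2]-z)<.006]
    if len(s): print(round(z,3),len(s),s.mean(0).round(4),s.min(0).round(3),s.max(0).round(3))
u,v=np.indices((1,1))
print([proj(c,[.597,-.33,z]) for z in(.2,.3)], proj(c,[.597,-.33,.27]))
E
```

```text
0.206 2 [ 0.5976 -0.3325  0.2111] [ 0.598 -0.335  0.211] [ 0.598 -0.33   0.211]
0.218 28 [ 0.599  -0.3302  0.2189] [ 0.594 -0.336  0.212] [ 0.604 -0.326  0.224]
0.23 32 [ 0.5998 -0.3295  0.23  ] [ 0.593 -0.336  0.224] [ 0.603 -0.324  0.235]
0.242 37 [ 0.5996 -0.3296  0.2417] [ 0.594 -0.337  0.236] [ 0.602 -0.325  0.248]
0.254 36 [ 0.5994 -0.3298  0.2534] [ 0.594 -0.337  0.249] [ 0.604 -0.325  0.26 ]
0.266 37 [ 0.6    -0.3293  0.2654] [ 0.595 -0.335  0.261] [ 0.603 -0.325  0.271]
0.278 17 [ 0.6008 -0.3286  0.2746] [ 0.593 -0.334  0.272] [ 0.604 -0.325  0.278]
0.29 69 [ 0.6111 -0.3248  0.2942] [ 0.572 -0.355  0.291] [ 0.622 -0.306  0.296]
0.302 335 [ 0.6017 -0.3286  0.2986] [ 0.572 -0.356  0.296] [ 0.621 -0.306  0.308]
0.314 77 [ 0.6034 -0.3275  0.314 ] [ 0.591 -0.341  0.308] [ 0.608 -0.32   0.32 ]
0.326 81 [ 0.6036 -0.3275  0.3261] [ 0.592 -0.341  0.32 ] [ 0.609 -0.32   0.332]
0.338 57 [ 0.6006 -0.323   0.34  ] [ 0.585 -0.336  0.333] [ 0.618 -0.317  0.344]
0.35 132 [ 0.6049 -0.3231  0.35  ] [ 0.581 -0.336  0.344] [ 0.621 -0.316  0.356]
[(np.float64(122.23874391427412), np.float64(219.27575165060654)), (np.float64(109.71005377470053), np.float64(177.00183019379324))] (np.float64(113.65375622303654), np.float64(190.3085498662197))
```

Call:
arm_command(
  commands=[
    [[0.04, -0.005, 0, 0, 0, 0, 0], [0.08, -0.01, 0, 0, 0, 0, 0], [0.08, -0.01, 0, 0, 0, 0, 0], [0.08, -0.01, 0, 0, 0, 0, 0], [0.08, -0.01, 0, 0, 0, 0, 0], [0.08, -0.01, 0, 0, 0, 0, 0], [0.08, -0.01, 0, 0, 0, 0, 0], [0.08, -0.01, 0, 0, 0, 0, 0], [0.08, -0.01, 0, 0, 0, 0, 0], [0.042, -0.006, 0, 0, 0, 0, 0], [0, 0, 0.05, 0, 0, 0, 0], [0, 0, 0.05, 0, 0, 0, 0], [0, 0, 0.02, 0, 0, 0, 0], [0, 0, 0, 0, 0, 0, 0]],
  ],
)

```text
time_s: 6.6
position: [0.5607, 0.0337, 0.2491]
ee_rot: [-0.002, 0.718, 0.696, -0.002]
wrist_force: [0.3, -0.3, -1.9]
width: 0.0175
grasp_force: 58.9
```

```bash
python3 - <<'E'
from plant import camera
from h import *
c=camera("scene");np.savez("scene.npz",**c)
q=pinaxis(c,.562,.032,.12,.24)
for z in np.arange(.12,.25,.012):
    s=q[abs(q[:,2]-z)<.006]
    if len(s): print(round(z,3),len(s),s.mean(0).round(4),s.min(0).round(3),s.max(0).round(3))
u,v=map(int,proj(c,[.562,.032,.15]))
cv2.imwrite("pics/above.png",cv2.resize(c["frame"][v-50:v+50,u-60:u+60],(720,600),interpolation=2)[:,:,::-1])
print(u-60,v-50,[proj(c,[.562,.032,z]) for z in (.129,.15)])
E
```

```text
0.12 30 [0.5582 0.0306 0.1243] [0.546 0.009 0.12 ] [0.586 0.047 0.126]
0.132 483 [0.5638 0.032  0.1295] [0.533 0.003 0.126] [0.592 0.061 0.134]
0.144 4 [0.5615 0.0327 0.1481] [0.559 0.03  0.148] [0.563 0.035 0.148]
0.156 33 [0.5621 0.0311 0.1568] [0.557 0.026 0.15 ] [0.565 0.037 0.162]
0.168 24 [0.5621 0.0316 0.1676] [0.558 0.026 0.163] [0.565 0.037 0.174]
0.18 29 [0.5629 0.032  0.1799] [0.56  0.027 0.174] [0.565 0.037 0.186]
0.192 26 [0.5631 0.0313 0.1917] [0.561 0.027 0.187] [0.567 0.036 0.197]
0.204 23 [0.5637 0.0313 0.2026] [0.561 0.027 0.198] [0.566 0.036 0.207]
0.228 316 [0.5672 0.0315 0.2312] [0.539 0.007 0.225] [0.585 0.055 0.234]
0.24 38 [0.5643 0.0308 0.2366] [0.541 0.008 0.234] [0.572 0.049 0.24 ]
259 187 [(np.float64(318.8420391756941), np.float64(244.89507529671056)), (np.float64(319.1463295318489), np.float64(237.20921036142545))]
```

View pics/above.png

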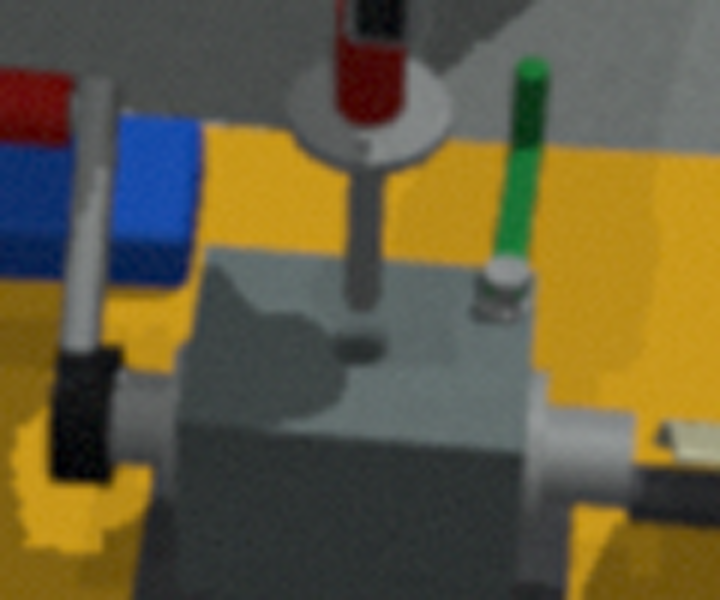

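Call:
arm_command(
  commands=[
    [[0, 0.006, 0, 0, 0, 0, 0], [0, 0, 0.012, 0, 0, 0, 0], [0, 0, 0.012, 0, 0, 0, 0], [0, 0, 0.012, 0, 0, 0, 0], [0, 0, 0.01, 0, 0, 0, 0], [0, 0, 0.01, 0, 0, 0, 0], [0, 0, 0.01, 0, 0, 0, 0], [0, 0, 0, 0, 0, 0, 0]],
  ],
)

```text
time_s: 7.45
position: [0.565, 0.0336, 0.2178]
ee_rot: [-0.001, 0.718, 0.696, -0.001]
wrist_force: [-0.9, -0.2, -2.0]
width: 0.0174
grasp_force: 58.9
```

```bash
python3 - <<'E'
from plant import camera
from h import *
c=camera("scene");np.savez("scene.npz",**c)
q=pinaxis(c,.562,.032,.126,.24)
for z in np.arange(.128,.23,.012):
    s=q[abs(q[:,2]-z)<.006]
    if len(s): print(round(z,3),len(s),s.mean(0).round(4),s.min(0).round(3),s.max(0).round(3))
u,v=map(int,proj(c,[.562,.032,.15]))
cv2.imwrite("pics/in.png",cv2.resize(c["frame"][v-50:v+50,u-60:u+60],(720,600),interpolation=2)[:,:,::-1])
E
```

```text
0.128 481 [0.5646 0.0324 0.1294] [0.535 0.003 0.126] [0.592 0.061 0.134]
0.14 26 [0.5658 0.0312 0.1399] [0.563 0.026 0.134] [0.568 0.036 0.146]
0.152 27 [0.5668 0.0314 0.153 ] [0.562 0.026 0.147] [0.571 0.037 0.158]
0.164 32 [0.5665 0.0314 0.1647] [0.563 0.026 0.158] [0.57  0.037 0.17 ]
0.176 9 [0.5665 0.0312 0.1721] [0.564 0.026 0.17 ] [0.57  0.037 0.175]
0.188 2 [0.58   0.0416 0.1929] [0.574 0.032 0.192] [0.587 0.051 0.193]
0.2 333 [0.5708 0.0312 0.2001] [0.543 0.006 0.194] [0.589 0.055 0.206]
0.212 58 [0.5716 0.0312 0.212 ] [0.566 0.021 0.206] [0.575 0.041 0.218]
0.224 55 [0.5724 0.0307 0.2243] [0.566 0.021 0.218] [0.576 0.041 0.23 ]
```

View pics/in.png

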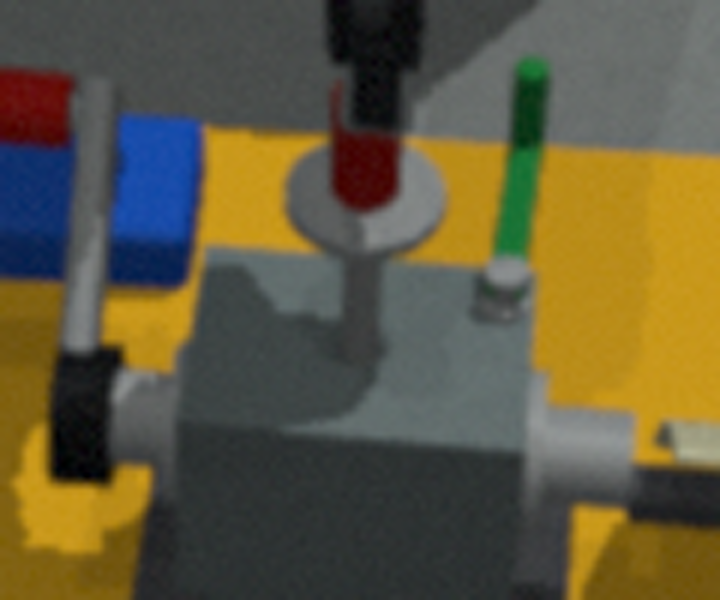

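Call:
arm_command(
  commands=[
    [[0, 0, 0.006, 0, 0, 0, 0], [0, 0, 0.006, 0, 0, 0, 0], [0, 0, 0, 0, 0, 0, 0.6], [0, 0, 0, 0, 0, 0, 0.6], [0, 0, 0, 0, 0, 0, 1], [0, 0, 0, 0, 0, 0, 1]],
  ],
)

```text
time_s: 8.1
position: [0.5661, 0.0335, 0.2134]
ee_rot: [0.0, 0.718, 0.696, 0.0]
wrist_force: [0.4, -0.4, -0.2]
width: 0.0745
grasp_force: 0.0
```

Call:
arm_command(
  commands=[
    [[0, 0, -0.04, 0, 0, 0, 1], [0, 0, -0.06, 0, 0, 0, 1], [0, 0, -0.04, 0, 0, 0, 1], [-0.05, -0.025, 0, 0, 0, 0, 1], [-0.08, -0.04, 0, 0, 0, 0, 1], [-0.08, -0.04, 0, 0, 0, 0, 1], [-0.06, -0.031, 0, 0, 0, 0, 1], [-0.03, -0.015, 0, 0, 0, 0, 1], [0, 0, 0, 0, 0, 0, 1]],
  ],
)

```text
time_s: 9.0
position: [0.4848, -0.1159, 0.2835]
ee_rot: [0.001, 0.719, 0.695, 0.0]
wrist_force: [-0.1, 0.4, -0.1]
width: 0.0852
grasp_force: 0.0
```

```bash
cat > look.py <<'E'
from plant import camera,sense
from h import *
def pinz():
    c=camera("scene");np.savez("scene.npz",**c)
    P=pts(c); ok=c["range_z"]>0
    m=masks(c)["red"]&ok
    q=P[m&(np.hypot(P[...,0]-.567,P[...,1]-.032)<.04)&(P[...,2]>.12)]
    f=P[ok&~m&(abs(P[...,0]-.575)<.012)&(abs(P[...,1]-.032)<.012)&(P[...,2]>.132)]
    print("pin red n",len(q),"top z",np.percentile(q[:,2],95).round(4) if len(q) else 0,"mean",q.mean(0).round(4) if len(q) else 0)
    h=P[m&(P[...,1]<-.06)&(P[...,1]>-.18)&(P[...,2]>.1)&(P[...,0]<.75)]
    if len(h): print("handle",len(h),h.mean(0).round(4),h[:,1].min(),h[:,1].max())
    s=sense(); print(s["time_s"],s["position"],s["wrist_force"])
    return c
if __name__=="__main__": pinz()
E
python3 look.py
```

```text
pin red n 152 top z 0.2325 mean [0.5721 0.0321 0.2203]
handle 469 [ 0.4912 -0.1139  0.1634] -0.15785757858786592 -0.07068916705046277
9.05 [ 0.48536879 -0.11487512  0.28340516] [1.36527757 0.37165688 0.34108542]
```

Call:
arm_command(
  commands=[
    [[0, 0, 0.05, 0, 0, 0, 1], [0, 0, 0.08, 0, 0, 0, 1], [0, 0, 0.08, 0, 0, 0, 1], [0, 0, 0.05, 0, 0, 0, 1], [0, 0, 0.02, 0, 0, 0, 1], [0, 0, 0, 0, 0, 0, 0], [0, 0, 0, 0, 0, 0, 0], [0, 0, 0, 0, 0, 0, 0], [0, 0, 0, 0, 0, 0, 0], [0, 0, 0, 0, 0, 0, 0]],
  ],
)

```text
time_s: 10.05
position: [0.485, -0.1143, 0.1442]
ee_rot: [0.0, 0.718, 0.696, -0.001]
wrist_force: [-12.2, 1.0, 19.4]
width: 0.0127
grasp_force: 17.4
```

```bash
python3 - <<'E'
from look import *
c=pinz(); s=sense(); print(s["width"],s["grasp_force"],s["moment"])
u,v=map(int,proj(c,[.485,-.115,.16]))
cv2.imwrite("pics/grip.png",cv2.resize(c["frame"][v-50:v+50,u-60:u+60],(720,600),interpolation=2)[:,:,::-1])
E
```

```text
pin red n 163 top z 0.2323 mean [0.572  0.0321 0.2202]
handle 374 [ 0.4916 -0.1126  0.1624] -0.1582156411467323 -0.07065697051099121
10.1 [ 0.48423282 -0.11424253  0.14427781] [-2.65506889 -1.25021529  3.64654068]
0.004512791838746066 1.584693007171154 [-0.10122342  0.39827752  0.05802806]
```

View pics/grip.png

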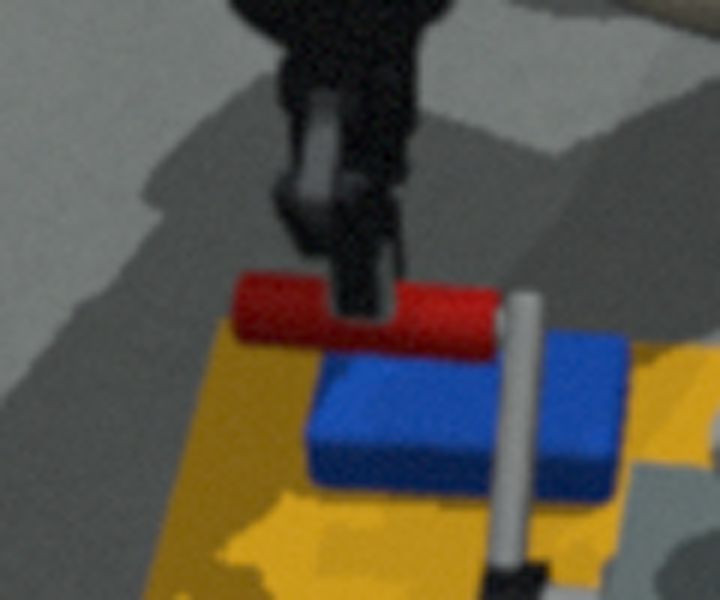

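```bash
python3 - <<'E'
from h import *
c=load("scene");P=pts(c)
u0,v0=[int(a)-d for a,d in zip(proj(c,[.485,-.115,.16]),(60,50))]
for x in(355,365,330,420):
    for y in range(250,370,20):
        print(x,y,P[v0+y//6,u0+x//6].round(3),end=";")
    print()
E
```

```text
355 250 [ 0.528 -0.107  0.224];355 270 [ 0.503 -0.113  0.192];355 290 [ 0.504 -0.113  0.185];355 310 [ 0.503 -0.114  0.176];355 330 [ 0.496 -0.116  0.159];355 350 [ 0.493 -0.117  0.148];
365 250 [ 0.529 -0.105  0.225];365 270 [ 0.507 -0.11   0.195];365 290 [ 0.506 -0.111  0.186];365 310 [ 0.503 -0.112  0.176];365 330 [ 0.495 -0.114  0.158];365 350 [ 0.497 -0.114  0.152];
330 250 [ 0.521 -0.116  0.217];330 270 [ 0.506 -0.12   0.193];330 290 [ 0.497 -0.123  0.178];330 310 [ 0.496 -0.124  0.169];330 330 [ 0.498 -0.124  0.16 ];330 350 [ 0.492 -0.126  0.147];
420 250 [ 0.269 -0.133  0.001];420 270 [ 0.282 -0.132 -0.001];420 290 [ 0.484 -0.095  0.169];420 310 [ 0.492 -0.094  0.167];420 330 [ 0.497 -0.094  0.161];420 350 [ 0.499 -0.094  0.155];
```

Call:
arm_command(
  commands=[
    [[0, 0, -0.04, 0, 0, 0, 1], [0, 0, -0.02, 0, 0, 0, 1], [0, 0, 0, 0, 0, 0, 1], [0, 0, 0, 0, 0, 0, 1], [0, 0, 0, 0, 0, 0, 1], [0, 0, 0.04, 0, 0, 0, 1], [0, 0, 0.04, 0, 0, 0, 1], [0, 0, 0.03, 0, 0, 0, 1], [0, 0, 0.004, 0, 0, 0, 1], [0, 0, 0, 0, 0, 0, 1]],
  ],
)

```text
time_s: 11.1
position: [0.4848, -0.1138, 0.1153]
ee_rot: [-0.001, 0.718, 0.696, -0.0]
wrist_force: [-0.4, -0.1, 0.8]
width: 0.0857
grasp_force: 0.0
```

Call:
arm_command(
  commands=[
    [[0, 0, 0, 0, 0, 0, 0], [0, 0, 0, 0, 0, 0, 0], [0, 0, 0, 0, 0, 0, 0], [0, 0, 0, 0, 0, 0, 0], [0, 0, 0, 0, 0, 0, 0]],
  ],
)

```text
time_s: 11.6
position: [0.4837, -0.114, 0.1161]
ee_rot: [-0.001, 0.718, 0.696, -0.001]
wrist_force: [-4.9, -1.3, 2.9]
width: 0.0242
grasp_force: 58.6
```

```bash
python3 - <<'E'
from look import *
c=pinz(); P=pts(c)
u0,v0=[int(a) for a in proj(c,[.5,-.113,.17])]
for v in range(v0-12,v0+14,2): print(v,P[v,u0].round(3),c["frame"][v,u0])
s=sense(); print(s["width"],s["grasp_force"],s["moment"])
E
```

```text
pin red n 175 top z 0.2326 mean [0.5706 0.0322 0.2189]
handle 273 [ 0.4906 -0.1078  0.1623] -0.15808960898522945 -0.07071354114360626
11.65 [ 0.48375004 -0.11405247  0.11604238] [-4.64613191 -2.31660192  3.83496081]
191 [ 0.529 -0.107  0.227] [25 27 28]
193 [ 0.545 -0.104  0.236] [29 35 35]
195 [ 0.548 -0.103  0.234] [24 23 27]
197 [ 0.55  -0.103  0.231] [11 15 15]
199 [ 0.544 -0.105  0.22 ] [ 6  5 11]
201 [ 0.54  -0.106  0.212] [17 17 19]
203 [ 0.535 -0.107  0.202] [13 16 18]
205 [ 0.528 -0.109  0.191] [14 13 14]
207 [ 0.508 -0.114  0.167] [18 20 20]
209 [ 0.509 -0.114  0.163] [16 17 18]
211 [ 0.51  -0.114  0.158] [16 17 15]
213 [ 0.505 -0.115  0.148] [20 20 18]
215 [ 0.509 -0.115  0.146] [25 39 70]
0.023972024528617124 58.590436577796936 [-0.15155876  1.05180131  0.02661997]
```

```bash
python3 - <<'E'
import numpy as np
def rows(a,b,n):
    t=np.linspace(a,b,n+1); y=.1*np.diff(np.sin(t))/.5; z=-.1*np.diff(np.cos(t))/.5
    print(round(a,2),round(b,2),[[0,round(p,4),round(q,4),0,0,0,0] for p,q in zip(y,z)])
rows(-.81,-.31,10)
E
```

```text
-0.81 -0.31 [[0, np.float64(0.0071), np.float64(-0.0071), 0, 0, 0, 0], [0, np.float64(0.0074), np.float64(-0.0067), 0, 0, 0, 0], [0, np.float64(0.0077), np.float64(-0.0063), 0, 0, 0, 0], [0, np.float64(0.008), np.float64(-0.0059), 0, 0, 0, 0], [0, np.float64(0.0083), np.float64(-0.0055), 0, 0, 0, 0], [0, np.float64(0.0086), np.float64(-0.0051), 0, 0, 0, 0], [0, np.float64(0.0088), np.float64(-0.0047), 0, 0, 0, 0], [0, np.float64(0.0091), np.float64(-0.0042), 0, 0, 0, 0], [0, np.float64(0.0093), np.float64(-0.0038), 0, 0, 0, 0], [0, np.float64(0.0094), np.float64(-0.0033), 0, 0, 0, 0]]
```

Call:
arm_command(
  commands=[
    [[0, 0.007, -0.007, 0, 0, 0, 0], [0, 0.0075, -0.0065, 0, 0, 0, 0], [0, 0.0075, -0.0065, 0, 0, 0, 0], [0, 0.008, -0.006, 0, 0, 0, 0], [0, 0.0085, -0.0055, 0, 0, 0, 0], [0, 0.0085, -0.005, 0, 0, 0, 0], [0, 0.009, -0.0045, 0, 0, 0, 0], [0, 0.009, -0.004, 0, 0, 0, 0], [0, 0.0095, -0.004, 0, 0, 0, 0], [0, 0.0095, -0.003, 0, 0, 0, 0]],
  ],
)

```text
time_s: 12.65
position: [0.5255, -0.1152, 0.1423]
ee_rot: [-0.001, 0.718, 0.696, -0.001]
wrist_force: [-6.2, -0.8, 5.0]
width: 0.0243
grasp_force: 59.7
```

```bash
python3 look.py; python3 - <<'E'
import numpy as np
for a in(-.31,-.11,.09,.29,.49):
    t=np.linspace(a,a+.2,9); y=.2*np.diff(np.sin(t)); z=-.2*np.diff(np.cos(t)); print(a,y.round(4).tolist(),z.round(4).tolist())
E
```

```text
pin red n 213 top z 0.2321 mean [0.5555 0.0316 0.2173]
handle 299 [ 0.5326 -0.1087  0.1886] -0.15927171265567872 -0.07131834354307641
12.7 [ 0.52667294 -0.11531185  0.1426737 ] [-4.65897293  0.97620127  5.23368461]
-0.31 [0.0048, 0.0048, 0.0048, 0.0049, 0.0049, 0.0049, 0.0049, 0.005] [-0.0015, -0.0013, -0.0012, -0.0011, -0.001, -0.0009, -0.0007, -0.0006]
-0.11 [0.005, 0.005, 0.005, 0.005, 0.005, 0.005, 0.005, 0.005] [-0.0005, -0.0004, -0.0002, -0.0001, 0.0, 0.0001, 0.0003, 0.0004]
0.09 [0.005, 0.005, 0.0049, 0.0049, 0.0049, 0.0049, 0.0048, 0.0048] [0.0005, 0.0006, 0.0008, 0.0009, 0.001, 0.0011, 0.0012, 0.0014]
0.29 [0.0048, 0.0047, 0.0047, 0.0046, 0.0046, 0.0045, 0.0045, 0.0044] [0.0015, 0.0016, 0.0017, 0.0018, 0.002, 0.0021, 0.0022, 0.0023]
0.49 [0.0044, 0.0043, 0.0043, 0.0042, 0.0041, 0.004, 0.004, 0.0039] [0.0024, 0.0025, 0.0026, 0.0027, 0.0028, 0.0029, 0.003, 0.0031]
```

Call:
arm_command(
  commands=[
    [[0, 0.005, -0.0015, 0, 0, 0, 0], [0, 0.005, -0.0013, 0, 0, 0, 0], [0, 0.005, -0.0012, 0, 0, 0, 0], [0, 0.005, -0.0011, 0, 0, 0, 0], [0, 0.005, -0.001, 0, 0, 0, 0], [0, 0.005, -0.0009, 0, 0, 0, 0], [0, 0.005, -0.0007, 0, 0, 0, 0], [0, 0.005, -0.0006, 0, 0, 0, 0]],
  ],
)

```text
time_s: 13.5
position: [0.5468, -0.1159, 0.1467]
ee_rot: [-0.0, 0.718, 0.696, -0.0]
wrist_force: [-4.6, 0.8, 5.4]
width: 0.0244
grasp_force: 59.9
```

```bash
python3 look.py
```

```text
pin red n 211 top z 0.2325 mean [0.5557 0.0317 0.2175]
handle 302 [ 0.554  -0.1097  0.1931] -0.15912886013041072 -0.07241631605072901
13.55 [ 0.54736019 -0.11589801  0.14677013] [-4.25392379  1.80132152  5.5032709 ]
```

Call:
arm_command(
  commands=[
    [[0, 0.005, -0.0005, 0, 0, 0, 0], [0, 0.005, -0.0004, 0, 0, 0, 0], [0, 0.005, -0.0002, 0, 0, 0, 0], [0, 0.005, -0.0001, 0, 0, 0, 0], [0, 0.005, 0, 0, 0, 0, 0], [0, 0.005, 0.0001, 0, 0, 0, 0], [0, 0.005, 0.0003, 0, 0, 0, 0], [0, 0.005, 0.0004, 0, 0, 0, 0]],
  ],
)

```text
time_s: 14.35
position: [0.5678, -0.1165, 0.1465]
ee_rot: [0.0, 0.718, 0.696, 0.0]
wrist_force: [-3.4, 0.7, 4.4]
width: 0.0242
grasp_force: 59.9
```

```bash
python3 look.py
```

```text
pin red n 205 top z 0.2312 mean [0.5559 0.0318 0.2172]
handle 310 [ 0.5749 -0.1088  0.1926] -0.16000257533610707 -0.07280127125991648
14.4 [ 0.56825515 -0.11648064  0.14644152] [-1.56115048  1.82079705  5.32427789]
```

Call:
arm_command(
  commands=[
    [[0, 0.005, 0.0005, 0, 0, 0, 0], [0, 0.005, 0.0006, 0, 0, 0, 0], [0, 0.005, 0.0008, 0, 0, 0, 0], [0, 0.005, 0.0009, 0, 0, 0, 0], [0, 0.005, 0.001, 0, 0, 0, 0], [0, 0.005, 0.0011, 0, 0, 0, 0], [0, 0.005, 0.0012, 0, 0, 0, 0], [0, 0.005, 0.0014, 0, 0, 0, 0]],
  ],
)

```text
time_s: 15.2
position: [0.5874, -0.117, 0.1422]
ee_rot: [-0.0, 0.718, 0.696, -0.0]
wrist_force: [-3.0, 2.1, 2.5]
width: 0.0243
grasp_force: 59.7
```

```bash
python3 look.py
```

```text
pin red n 209 top z 0.2259 mean [0.5604 0.0315 0.2119]
handle 317 [ 0.5945 -0.1098  0.1888] -0.16122368743318302 -0.07310723294147745
15.25 [ 0.58784226 -0.11705181  0.14207477] [-1.33605545  3.25026078  0.87720121]
```

Call:
arm_command(
  commands=[
    [[0, 0.005, 0.0015, 0, 0, 0, 0], [0, 0.005, 0.0016, 0, 0, 0, 0], [0, 0.005, 0.0017, 0, 0, 0, 0], [0, 0.0045, 0.0018, 0, 0, 0, 0]],
  ],
)

```text
time_s: 15.65
position: [0.5968, -0.1173, 0.1386]
ee_rot: [-0.001, 0.718, 0.696, -0.0]
wrist_force: [-3.4, 3.0, -0.4]
width: 0.0244
grasp_force: 59.5
```

```bash
python3 look.py
```

```text
pin red n 166 top z 0.1947 mean [0.5671 0.0322 0.1801]
handle 329 [ 0.6033 -0.1101  0.185 ] -0.16129721328617774 -0.0729531283756371
15.7 [ 0.59717788 -0.11731536  0.13849226] [-2.89597832  1.96526652 -0.6502765 ]
```

Call:
arm_command(
  commands=[
    [[0, 0.0045, 0.0019, 0, 0, 0, 0], [0, 0.0045, 0.002, 0, 0, 0, 0], [0, 0, 0, 0, 0, 0, 0], [0, 0, 0, 0, 0, 0, 1], [0, 0, 0, 0, 0, 0, 1], [0, 0, 0, 0, 0, 0, 1], [0, 0, 0, 0, 0, 0, 1], [0, 0, -0.06, 0, 0, 0, 1], [0, 0, -0.08, 0, 0, 0, 1], [0, 0, -0.05, 0, 0, 0, 0], [0.06, -0.016, 0, 0, 0, 0, 0], [0.08, -0.021, 0, 0, 0, 0, 0], [0.08, -0.022, 0, 0, 0, 0, 0], [0.06, -0.018, 0, 0, 0, 0, 0], [0.018, -0.008, 0, 0, 0, 0, 0], [0, 0, 0, 0, 0, 0, 0]],
  ],
)

```text
time_s: 17.3
position: [0.5638, 0.0336, 0.2329]
ee_rot: [0.001, 0.717, 0.697, 0.0]
wrist_force: [1.0, -0.5, -0.5]
width: 0.0003
grasp_force: 0.0
```

```bash
python3 look.py; python3 - <<'E'
from h import *
c=load("scene");P=pts(c);q=P[(np.hypot(P[...,0]-.57,P[...,1]-.033)<.04)&(P[...,2]>.2)&(P[...,2]<.3)]
for z in np.arange(.2,.3,.01):
    s=q[abs(q[:,2]-z)<.005]
    if len(s): print(round(z,3),len(s),s.mean(0).round(4),s.min(0).round(3),s.max(0).round(3))
E
```

```text
pin red n 90 top z 0.1947 mean [0.5653 0.0322 0.1867]
handle 535 [ 0.6078 -0.1158  0.1831] -0.16057446874684408 -0.07423982039329877
17.35 [0.56424656 0.03248067 0.23275425] [-0.20292984  0.08883663 -0.84180952]
0.25 5 [0.568  0.0352 0.2543] [0.566 0.029 0.253] [0.569 0.041 0.255]
0.26 30 [0.5713 0.0345 0.2609] [0.568 0.024 0.255] [0.577 0.045 0.265]
0.27 57 [0.5734 0.0347 0.27  ] [0.558 0.024 0.265] [0.579 0.046 0.275]
0.28 53 [0.5746 0.0336 0.2796] [0.566 0.023 0.275] [0.579 0.044 0.285]
0.29 8 [0.5759 0.0343 0.2856] [0.575 0.027 0.285] [0.578 0.041 0.286]
```

Call:
arm_command(
  commands=[
    [[0, 0, 0.05, 0, 0, 0, 0], [0, 0, 0.04, 0, 0, 0, 0], [0, 0, 0.012, 0, 0, 0, 0], [0, 0, 0.006, 0, 0, 0, 0], [0, 0, 0.006, 0, 0, 0, 0], [0, 0, 0.006, 0, 0, 0, 0], [0, 0, 0.006, 0, 0, 0, 0]],
  ],
)

```text
time_s: 18.05
position: [0.5651, 0.0323, 0.1707]
ee_rot: [0.001, 0.718, 0.696, 0.001]
wrist_force: [0.3, 0.5, 7.0]
width: -0.0
grasp_force: 3.6
```

Call:
arm_command(
  commands=[
    [[0, 0, 0.006, 0, 0, 0, 0], [0, 0, 0.006, 0, 0, 0, 0], [0, 0, 0.006, 0, 0, 0, 0]],
  ],
)

```text
time_s: 18.35
position: [0.5657, 0.0325, 0.1626]
ee_rot: [0.002, 0.718, 0.696, 0.002]
wrist_force: [-0.2, 0.2, 8.3]
width: -0.0001
grasp_force: 3.9
```

Call:
arm_command(
  commands=[
    [[0, 0, 0.006, 0, 0, 0, 0], [0, 0, 0.006, 0, 0, 0, 0], [0, 0, 0.004, 0, 0, 0, 0]],
  ],
)

```text
time_s: 18.65
position: [0.5658, 0.0325, 0.1563]
ee_rot: [0.002, 0.718, 0.696, 0.002]
wrist_force: [-5.6, 0.4, 27.9]
width: -0.0001
grasp_force: 13.7
```

```bash
python3 look.py
```

```text
pin red n 15 top z 0.1701 mean [0.5702 0.0352 0.1552]
handle 541 [ 0.6079 -0.1162  0.1831] -0.16095019415504783 -0.07384018506329014
18.7 [0.5656774  0.03249949 0.15632683] [-2.43663937  0.79801265 15.43275883]
```

Call:
arm_command(
  commands=[
    [[0, 0, -0.04, 0, 0, 0, 0], [0, 0, -0.06, 0, 0, 0, 0], [0, 0, -0.02, 0, 0, 0, 0], [0, 0, 0, 0, 0, 0, 0]],
  ],
)

```text
time_s: 19.1
position: [0.5653, 0.0325, 0.2143]
ee_rot: [0.002, 0.718, 0.696, 0.001]
wrist_force: [-0.3, 0.2, 0.4]
width: 0.0003
grasp_force: 0.0
```

```bash
python3 look.py; python3 - <<'E'
import numpy as np
from h import *
from plant import sense
c=load("scene");P=pts(c);f=P[(abs(P[...,2]-.135)<.004)&(np.hypot(P[...,0]-.562,P[...,1]-.032)<.03)&(c["frame"].min(-1)>70)];print("flange",len(f),np.median(f,0))
p=np.array(sense()["position"]);X=np.array([.9995,-.0314]);Y=np.array([.0314,.9995]);H=np.array([.562,.0325])
cur=np.array([(p[:2]-H)@X,(p[:2]-H)@Y])
k=np.array([0,0,.2,.4,.6,.8,1,1.2,1.4,1.57]);d=np.array([30,17,18,18,18,18,17,16,15,14.])
pos=np.c_[-22-66*np.cos(k)-d*np.sin(k),45-66*np.sin(k)+d*np.cos(k)]/1000
prev=cur
for q in pos: print("dx(y) %.4f dy(x) %.4f"%((q-prev)[1]/.5,(q-prev)[0]/.5),q.round(4)); prev=q
E
```

```text
pin red n 98 top z 0.1797 mean [0.565  0.0322 0.1704]
handle 538 [ 0.6078 -0.116   0.1831] -0.16022567767016138 -0.07396719518832214
19.15 [0.56447569 0.03259256 0.21271687] [-0.16183844  0.08772823 -0.33141305]
flange 289 [0.56722194 0.03329815 0.13530257]
dx(y) 0.1497 dy(x) -0.1809 [-0.088  0.075]
dx(y) -0.0260 dy(x) 0.0000 [-0.088  0.062]
dx(y) -0.0249 dy(x) -0.0045 [-0.0903  0.0495]
dx(y) -0.0273 dy(x) 0.0009 [-0.0898  0.0359]
dx(y) -0.0266 dy(x) 0.0063 [-0.0866  0.0226]
dx(y) -0.0248 dy(x) 0.0115 [-0.0809  0.0102]
dx(y) -0.0231 dy(x) 0.0179 [-0.072  -0.0014]
dx(y) -0.0187 dy(x) 0.0223 [-0.0608 -0.0107]
dx(y) -0.0135 dy(x) 0.0257 [-0.048  -0.0175]
dx(y) -0.0070 dy(x) 0.0239 [-0.0361 -0.021 ]
```

Call:
arm_command(
  commands=[
    [[0.03, -0.036, 0, 0, 0, 0, 0], [0.045, -0.054, 0, 0, 0, 0, 0], [0.045, -0.054, 0, 0, 0, 0, 0], [0.03, -0.037, 0, 0, 0, 0, 0], [0, 0, 0, 0, 0, 0, 0], [0, 0, 0.05, 0, 0, 0, 0], [0, 0, 0.06, 0, 0, 0, 0], [0, 0, 0.04, 0, 0, 0, 0], [0, 0, 0, 0, 0, 0, 0]],
  ],
)

```text
time_s: 20.05
position: [0.4733, 0.1097, 0.1335]
ee_rot: [-0.002, 0.718, 0.696, -0.003]
wrist_force: [-0.2, -0.0, 0.7]
width: -0.0002
grasp_force: 0.0
```

Call:
arm_command(
  commands=[
    [[-0.013, 0, 0, 0, 0, 0, 0], [-0.013, 0, 0, 0, 0, 0, 0], [-0.0125, -0.002, 0, 0, 0, 0, 0], [-0.0125, -0.002, 0, 0, 0, 0, 0], [-0.0135, 0.0005, 0, 0, 0, 0, 0], [-0.0135, 0.0005, 0, 0, 0, 0, 0], [-0.0135, 0.003, 0, 0, 0, 0, 0], [-0.0135, 0.003, 0, 0, 0, 0, 0], [-0.0125, 0.006, 0, 0, 0, 0, 0], [-0.0125, 0.006, 0, 0, 0, 0, 0]],
  ],
)

```text
time_s: 21.05
position: [0.481, 0.0446, 0.1371]
ee_rot: [-0.0, 0.718, 0.696, -0.0]
wrist_force: [0.1, 1.7, -0.3]
width: -0.0001
grasp_force: 0.4
```

```bash
cat > k.py <<'E'
from plant import camera,sense
from h import *
c=camera("scene");np.savez("scene.npz",**c);P=pts(c)
g=P[masks(c)["green"]&(c["range_z"]>0)&(P[...,2]>.13)&(P[...,2]<.19)&(P[...,0]>.4)]
b=g[g[:,2]<.148];t=g[g[:,2]>.165]
X=np.array([.9995,-.0314]);Y=np.array([.0314,.9995]);H=np.array([.562,.0325])
st=lambda q:np.c_[(q[:,:2]-H)@X,(q[:,:2]-H)@Y]*1000
for n,q in(("bar",b),("tab",t)):
    if len(q):
        m=st(q).mean(0); print(n,len(q),m.round(1),"k",np.arctan2(-(m[1]-45),-(m[0]+22)).round(3))
f=P[(abs(P[...,2]-.135)<.003)&(np.hypot(P[...,0]-.562,P[...,1]-.032)<.03)&(c["frame"].min(-1)>70)];print("flange",len(f),np.median(f,0).round(4))
s=sense();print(s["time_s"],s["position"],s["wrist_force"])
E
python3 k.py
```

```text
bar 104 [-46.6  17.5] k 0.84
tab 30 [-66.6  -3. ] k 0.821
flange 258 [0.568  0.033  0.1357]
21.1 [0.48165783 0.04373822 0.1371515 ] [ 0.79138092 -0.45457674  0.15311955]
```

Keeper at about 0.83, as planned. Continue.

Call:
arm_command(
  commands=[
    [[-0.0115, 0.009, 0, 0, 0, 0, 0], [-0.0115, 0.009, 0, 0, 0, 0, 0], [-0.0095, 0.011, 0, 0, 0, 0, 0], [-0.0095, 0.011, 0, 0, 0, 0, 0], [-0.0065, 0.013, 0, 0, 0, 0, 0], [-0.0065, 0.013, 0, 0, 0, 0, 0], [-0.0035, 0.012, 0, 0, 0, 0, 0], [0, 0, 0, 0, 0, 0, 0]],
  ],
)

```text
time_s: 21.9
position: [0.5185, 0.0175, 0.1366]
ee_rot: [-0.003, 0.717, 0.697, 0.001]
wrist_force: [-2.9, 2.1, -0.3]
width: -0.0004
grasp_force: 1.2
```

```bash
python3 k.py
```

```text
bar 94 [-20.7  11.2] k 1.61
tab 28 [-20.8 -21.5] k 1.589
flange 258 [0.568  0.033  0.1355]
21.95 [0.51840373 0.0159253  0.13659292] [-1.4833649   0.92624154  0.82242228]
```

Call:
arm_command(
  commands=[
    [[0, 0.004, 0, 0, 0, 0, 0], [0, -0.02, 0, 0, 0, 0, 0], [0, -0.03, 0, 0, 0, 0, 0], [0, 0, -0.06, 0, 0, 0, 0], [0, 0, -0.08, 0, 0, 0, 0], [0, 0, -0.08, 0, 0, 0, 0], [0, 0, 0, 0, 0, 0, 0], [0, 0, 0, 0, 0, 0, 0], [0, 0, 0, 0, 0, 0, 0]],
  ],
)

```text
time_s: 22.85
position: [0.4959, 0.0151, 0.2465]
ee_rot: [-0.0, 0.718, 0.696, -0.0]
wrist_force: [0.2, -0.1, -0.1]
width: -0.0
grasp_force: 0.0
```

```bash
python3 k.py; python3 look.py; python3 - <<'E'
from h import *
c=load("scene");cv2.imwrite("pics/final.png",cv2.resize(c["frame"][180:330,200:400],(800,600),interpolation=2)[:,:,::-1])
E
```

```text
bar 94 [-20.9  11.3] k 1.602
tab 23 [-20.4 -21.7] k 1.595
flange 255 [0.5683 0.0326 0.1355]
22.9 [0.49559284 0.01519766 0.24608543] [-0.7189455   0.33353198  0.3253246 ]
pin red n 115 top z 0.1793 mean [0.5655 0.0328 0.169 ]
handle 540 [ 0.6077 -0.116   0.1831] -0.16087597964275424 -0.0738452860765235
22.95 [0.49551004 0.01530423 0.24596022] [0.48885012 0.55085739 0.47596485]
```

View pics/final.png

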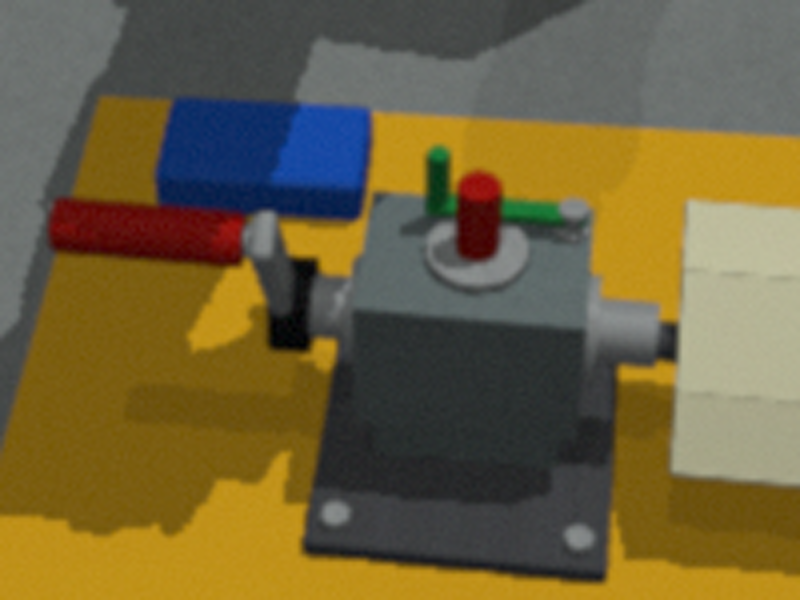

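The picture shows the pin's flange flat on the block at about (477, 253). The keeper bar lies across it behind the grip, from (437, 205) to (573, 213), and the gripper is clear.

```bash
python3 -c "
from plant import workorder
print(workorder.sign_off())"
```

```text
the job is handed in; nothing more can be done
None
```

I handed the job in at about 23 s. By the camera, the pin is fully home (flange top 135 mm up), the keeper is across at its stop and the arm is clear of everything; sign-off returned no verdict.

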